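# Turn the open chart binder on to its green section

### The job

The chart binder on the desk is open at its red divider. Turn the red and the yellow divider over the rings by pushing with the fingers only, without pinching them, and press them down until they lie flat on the left-hand side, so that the green divider, which stays lying on the right, is the one showing. Leave the other things on the desk alone.

Things in the scene. Friction and masses are not known exactly. Their poses are not given: they have to be found in the camera images.
- binder: Navy ring binder, open flat, fixed to the desk, 232 (spine) x 382 mm. Origin on the desk under mid-spine; x along the spine away from the robot, y to the left cover, z up. Ring axis parallel to x, 35 mm above origin (3 rings, radius 22). Tops above the desk: covers 13.5 mm (corners 14.5), out to y = 191 mm each side. Paper piles from y = 17 to 145 mm: left 31, right 21.
- red_leaf (a joint): Red divider, uppermost on the right. rad about the ring axis: 0 = flat on the right, 1.57 = upright, 3.14 = flat on the left (end stop). Starts ajar at 0.28 to 0.50. Stiff on its rings: stays at any angle it is left at, never falls; about 1.2 N at the edge moves it. Board 200 mm along the spine, 13.5 to 160 mm from the ring axis; mid-plane through the axis.
- yellow_leaf (a joint): Yellow divider, second from the top; same joint (0 flat right, 3.14 flat left), size and stiffness as the red. Starts ajar at 0.10 to 0.20. Its mid-plane lies 5.5 mm below the ring axis at 0, hence 5.5 mm above it (on top of the red) when turned to the left. Dividers are 4.4 mm thick over their white panels, 2 mm at the border, and push one another.
- green_leaf (a joint): Green divider, third; same joint (0 flat right, 3.14 flat left), size and stiffness. Its mid-plane lies 11 mm below the ring axis. It starts flat (0 to 0.02) and must stay there.
- red_leaf_tab (a point): Middle of the outer edge of the red tab, at half its thickness, 176 mm from the ring axis. The tab, 54 mm along the spine and 4.4 mm thick, sticks out 16 mm past its board's edge and overhangs the bare cover; centred at x = -62 (nearest the robot) mm of the binder. Axes turn with the leaf; at joint value 0 they are the binder's.
- yellow_leaf_tab (a point): Middle of the outer edge of the yellow tab, at half its thickness, 176 mm from the ring axis. The tab, 54 mm along the spine and 4.4 mm thick, sticks out 16 mm past its board's edge and overhangs the bare cover; centred at x = 0 mm of the binder. Axes turn with the leaf; at joint value 0 they are the binder's.
- green_leaf_tab (a point): Middle of the outer edge of the green tab, at half its thickness, 176 mm from the ring axis. The tab, 54 mm along the spine and 4.4 mm thick, sticks out 16 mm past its board's edge and overhangs the bare cover; centred at x = +62 (farthest) mm of the binder. Axes turn with the leaf; at joint value 0 they are the binder's.
- needle_carton: Needle carton: open white and orange cardboard box, 70 x 100 x 109 mm, standing at the left; origin at the centre of its underside. To be left alone.
- sample_cup: Clear cup with pink-capped tubes, 49 mm wide, 66 mm high, at the left; origin at the centre of its underside. To be left alone.
- pouch_a: Crumpled white peel pouch, 111 x 67 x 39 mm, beyond the left cover of the binder; origin at the centre of its underside. To be left alone.
- vial_a: Small glass vial with teal band, 18 mm wide, 36 mm high, to the right of the binder; origin at the centre of its underside. To be left alone.
- vial_b: Small glass vial with brown-red band, 18 mm wide, 36 mm high, to the right of the binder; origin at the centre of its underside. To be left alone.
- ampoule: Upright white plastic saline ampoule, 18 mm wide, 61 mm high, to the right of the binder; origin at the centre of its underside. To be left alone.
- thermometer: White digital thermometer lying on the desk to the left of the binder, 127 x 18 x 10 mm; origin at the centre of its underside. To be left alone.
- pen_red: Red and white marker pen lying on the desk to the right of the binder's front, 135 x 17 x 16 mm; origin at the centre of its underside. To be left alone.

How it is judged:
At the end, for the whole second after the job is handed in: The red and the yellow divider lie flat on the left, both joints above 3.04 rad (outer edge within about 17 mm of fully down), the green one lies on the right below 0.08 rad, and all three are at rest (value of joint each of red_leaf, yellow_leaf above 3.04 rad and value of joint green_leaf below 0.08 rad and velocity of joint red_leaf between -0.05 and 0.05 rad/s and velocity of joint yellow_leaf between -0.05 and 0.05 rad/s and velocity of joint green_leaf between -0.05 and 0.05 rad/s); the robot touches nothing.
It fails at once if a divider is pinched (the fingers press on both of its faces at once, over 1.5 N on each) (((contact force between the fingers and red_leaf_c2 above 1.5 N or contact force between the fingers and red_leaf_c3 above 1.5 N) and (contact force between the fingers and red_leaf_c4 above 1.5 N or contact force between the fingers and red_leaf_c5 above 1.5 N)) or ((contact force between the fingers and yellow_leaf_c2 above 1.5 N or contact force between the fingers and yellow_leaf_c3 above 1.5 N) and (contact force between the fingers and yellow_leaf_c4 above 1.5 N or contact force between the fingers and yellow_leaf_c5 above 1.5 N)) or ((contact force between the fingers and green_leaf_c2 above 1.5 N or contact force between the fingers and green_leaf_c3 above 1.5 N) and (contact force between the fingers and green_leaf_c4 above 1.5 N or contact force between the fingers and green_leaf_c5 above 1.5 N))).
It fails at once if a divider is pushed with the arm or the gripper's body instead of the fingers (over 5 N) (contact force between the arm and red_leaf_c0 above 5 N or contact force between the arm and red_leaf_c1 above 5 N or contact force between the arm and red_leaf_c2 above 5 N or contact force between the arm and red_leaf_c3 above 5 N or contact force between the arm and red_leaf_c4 above 5 N or contact force between the arm and red_leaf_c5 above 5 N or contact force between the arm and yellow_leaf_c0 above 5 N or contact force between the arm and yellow_leaf_c1 above 5 N or contact force between the arm and yellow_leaf_c2 above 5 N or contact force between the arm and yellow_leaf_c3 above 5 N or contact force between the arm and yellow_leaf_c4 above 5 N or contact force between the arm and yellow_leaf_c5 above 5 N or contact force between the arm and green_leaf_c0 above 5 N or contact force between the arm and green_leaf_c1 above 5 N or contact force between the arm and green_leaf_c2 above 5 N or contact force between the arm and green_leaf_c3 above 5 N or contact force between the arm and green_leaf_c4 above 5 N or contact force between the arm and green_leaf_c5 above 5 N).
It fails at once if the green divider is turned up (above 0.3 rad) (value of joint green_leaf above 0.3 rad).
It fails at once if one of the loose things round the binder is moved more than 30 mm or picked up (distance of any of needle_carton, sample_cup, pouch_a, vial_a, vial_b, ampoule, thermometer, pen_red from where it was at the start of the episode above 0.03 m).
It also fails if it takes over 61 s, if anything falls off the work surface, if the arm or the gripper's body presses on something with over 40 N, if the wrist force passes 120 N, or if a joint passes its speed limit or range.

### The arm

A 7-joint arm with a two-finger parallel gripper is mounted at the origin on a cart in front of the work surface, level with it; the furniture and walls round the work are solid. World frame = base frame: x ahead of the robot, y to its left, z up, the work surface at z = 0. Lengths are in m, angles in rad, forces in N, time in s.
With the tool pointing down it reaches from about 0.4 to 0.925 m from the base axis. Payload 5.6 kg.
Tool frame: the origin (TCP) lies at the very end of the fingers, on their centre line; the grasp point (between the pads) lies bot.grip_point_offset behind it (bot.grip_point_offset is the distance from the TCP to the grasp point, in m); z points along the fingers, y is the line along which they close (so a half turn about z gives the same grasp; the last joint's range is limited). The gripper opens to 85 mm and grips with 20 to 120 N. Pads are 22 mm wide; open, the fingers measure 114 mm over their backs; the gripper's body (76 mm by 85 mm) begins 54 mm behind the grasp point. The pads swing forward as they close: fully open they stand 13 mm farther back than shut.
Start: joints at [1.276, 0.468, -0.012, 1.603, 0.006, 1.071, -0.056], TCP at [0.162, -0.63, 0.2] pointing down, gripper open.
Joint ranges: [-2.53, 2.53], [-0.31, 2.02], [-1.57, 1.55], [0.28, 2.44], [-1.29, 4.43], [0.15, 1.84], [-2.92, 2.92]. Speed limits (rad/s): [2.57, 2.57, 3.14, 3.14, 3.14, 3.14, 3.14].

### API

Orientations are given as a unit quaternion [w, x, y, z].
In Python, from cell import bot, eyes gives the robot as it stands.
- The arm moves only by the tool jog_arm, never from a script. Its argument "motion" is a list of rows, each a list of 5 numbers: the shift along the tool's x, y, z in mm, then the turn about the tool's z in rad, then the closure, from -1 (fully open) to 1 (shut). In form: [[x, y, z, twist, fingers], ...]. A call has 1 to 5 rows; each row shifts and turns the commanded pose from where the row before left it, along the tool's axes as they then stand; what a row does not reach is not made up. A row lasts 1/8 s, in which the tool goes at most 62.5 mm and 10.7 degrees, less where a joint would pass 70% of its speed; a pose out of reach is approached as far as the arm can. A call with a gripper value outside its range is refused whole. The fingers move at their own pace and stop on an object; "newtons" is the grip in N (left out, the last holds). Time passes only in rows, so rows that do not move let the fingers close. It gives the time, the measured TCP pose, the force, the opening and the grip force at its end, in the units of the state.
- bot.get_state(): the state, without advancing time (a new reading comes with each control period).
- eyes.snapshot(name): name is "scene" or "top" or "wrist"; returns (picture, depth): 420x560x3 uint8, red, green, blue; 420x560 float32, m along the optical axis (not along the pixel's ray), 0 where there is no reading.
- eyes.calibration(name): a dict with "mtx" (3x3 intrinsics, pixels), "xyz" and "attitude" of the camera in the world. Camera axes: x right, y down, z forward; pixel columns grow to the right and rows downward; lengths in m; the calibration is good to about 2 mm. A picture is of the moment at which its call begins: read the wrist's pose just before it. calibration takes no time and is no camera call; for the wrist camera it gives the pose at the moment of the call.
- bot.hand_in(): hands the job in; it is judged then, once.
The state is a dict: "clock": time; "qpos": joint angles; "joint_vel": joint speeds; "tau": joint torques, N m; "eef_pos": TCP position; "ee_rot": TCP orientation; "force": force on the tool from outside, world axes, zero at the start; "torque": the same for the moment, N m; "gripper_width": finger opening in m; "grasp_force": force on a finger pad.
Only numpy, scipy, OpenCV 4.12 (cv2) and the standard library are available. Lean on these libraries where they do the work, as an engineer would, in place of code of your own. Each camera call takes 0.05 s, during which the arm holds its last target. There are 200 camera calls.

## Working session

There is one attempt and no reset: what is moved stays moved. The work goes in short steps, Python scripts to look and compute and a tool call to move; the robot and the scene stay as the last step left them, time stands still between calls to the robot, and variables do not carry over. Pictures are saved under pics/ and viewed, at most 10 in all, crops included, and the job is handed in when it is done.

Besides the shell and the picture viewer there is one more tool, called after "Request:" as name(argument=value, ...) on one line, values as JSON. jog_arm: Moves the arm, as the interface text tells. Its arguments: {"type":"object","properties":{"motion":{"type":"array","items":{"type":"array","items":{"type":"number"}}},"newtons":{"type":"number"}},"required":["motion"]}

```bash
mkdir -p pics; cat > h.py <<'E'
import numpy as np, cv2
from scipy.spatial.transform import Rotation as R
from cell import bot, eyes
def cam(n):
    c=eyes.calibration(n); q=np.array(c["attitude"],float)
    M=R.from_quat(np.r_[q[1:],q[0]]).as_matrix() if q.size==4 else q.reshape(3,3)
    return np.array(c["mtx"]),np.array(c["xyz"]),M
def cloud(n,d):
    K,t,M=cam(n); v,u=np.mgrid[:420,:560]
    p=np.stack([(u-K[0,2])/K[0,0]*d,(v-K[1,2])/K[1,1]*d,d],-1)
    return p@M.T+t
E
python3 - <<'E'
from h import *
s=bot.get_state();print(s["eef_pos"],s["ee_rot"],s["gripper_width"],s["clock"],bot.grip_point_offset)
ims=[]
for n in("top","scene"):
    p,d=eyes.snapshot(n);cv2.imwrite(f"pics/{n}.png",p[:,:,::-1]);np.savez(f"{n}0.npz",p=p,d=d);print(n,cam(n)[1])
E
```

```text
[ 0.16169841 -0.62889843  0.1992994 ] [-9.08997567e-04  9.92091943e-01  1.25509839e-01 -1.73512255e-04] 0.08521417743862948 0.0 0.0187
top [ 0.28706356 -0.05771458  1.37843152]
scene [-0.37544252 -1.02804738  1.12052499]
```

View pics/top.png

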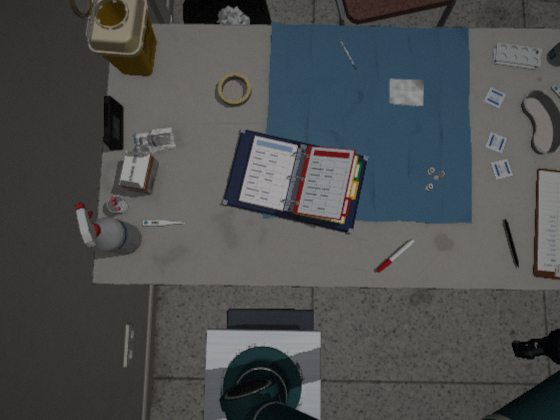

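View pics/scene.png

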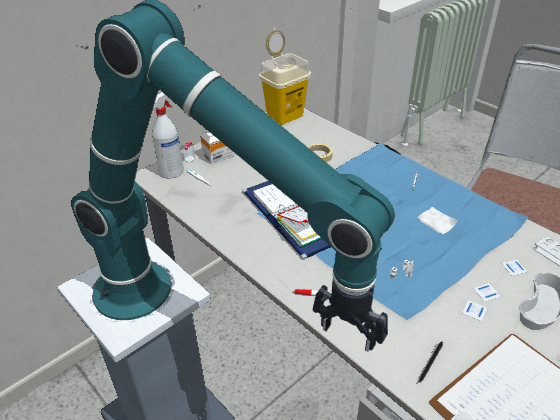

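The top view shows the binder around pixel (297,180), slightly turned, with the red leaf on the right half and tabs near (345,200), (352,180) and (360,165). The vials and ampoule are at (433,178) and the pen is at (395,255). The scene view shows the arm at the right, clear of the binder.

```bash
cat > loc.py <<'E'
from h import *
z=np.load("top0.npz");p,d=z["p"],z["d"];P=cloud("top",d)
K,t,M=cam("top")
def cast(uv,h):
    r=(np.c_[np.atleast_2d(uv),np.ones(len(np.atleast_2d(uv)))]@np.linalg.inv(K).T)@M.T
    return t+r*((h-t[2])/r[:,2])[:,None]
if __name__=="__main__":
    roi=np.zeros((420,560),bool);roi[115:245,210:385]=1
    h=cv2.cvtColor(p,cv2.COLOR_RGB2HSV)
    navy=roi&(h[...,0]>105)&(h[...,0]<130)&(h[...,1]>100)&(h[...,2]<90)
    n,l,s,_=cv2.connectedComponentsWithStats(navy.astype(np.uint8))
    ys,xs=np.where(np.isin(l,[i for i in range(1,n) if s[i,4]>60]))
    w=cast(np.c_[xs,ys],0.0135)[:,:2].astype(np.float32)
    rc=cv2.minAreaRect(w);print(rc,cv2.boxPoints(rc))
    for nm,mk in (("red",((h[...,0]<6)|(h[...,0]>172))),("yel",(h[...,0]>20)&(h[...,0]<32)),("grn",(h[...,0]>45)&(h[...,0]<85))):
        m=roi&mk&(h[...,1]>130)&(h[...,2]>60)
        n,l,s,_=cv2.connectedComponentsWithStats(m.astype(np.uint8))
        for i in range(1,n):
            if s[i,4]>25: print(nm,s[i],P[l==i].mean(0).round(4),P[l==i].max(0).round(3),P[l==i].min(0).round(3))
    print("desk z",np.median(P[230:240,250:300,2]))
    c=cv2.resize(p[115:275,200:460],None,fx=3,fy=3,interpolation=cv2.INTER_CUBIC);cv2.imwrite("pics/crop.png",c[:,:,::-1])
E
python3 loc.py
```

```text
((0.576796293258667, -0.08720090985298157), (0.379465788602829, 0.23091140389442444), 77.71249389648438) [[ 0.423607   -0.24801643]
 [ 0.6492287  -0.29715836]
 [ 0.7299856   0.07361461]
 [ 0.5043639   0.12275654]]
red [306 146   6   9  32] [ 0.6588 -0.1221  0.0426] [ 0.673 -0.115  0.051] [ 0.644 -0.129  0.009]
red [314 151  35   7 160] [ 0.6333 -0.1825  0.0944] [ 0.652 -0.058  1.378] [ 0.287 -0.229  0.053]
red [301 157   8  21  77] [ 0.6003 -0.1098  0.0769] [ 0.644 -0.058  1.378] [ 0.287 -0.121  0.011]
red [296 180   8  21  78] [ 0.5395 -0.0964  0.0434] [ 0.57  -0.088  0.053] [ 0.511 -0.107  0.012]
red [339 194  12  26  85] [ 0.4814 -0.2177  0.1249] [ 0.519 -0.058  1.378] [ 0.287 -0.231  0.102]
red [293 203   5  10  33] [ 0.4882 -0.0851  0.0426] [ 0.503 -0.08   0.051] [ 0.477 -0.091  0.011]
yel [349 175  10  25  70] [ 0.5466 -0.2492  0.0529] [ 0.584 -0.236  0.062] [ 0.514 -0.261  0.014]
grn [354 162   8  18  36] [ 0.6017 -0.2677  0.0283] [ 0.632 -0.254  0.036] [ 0.577 -0.275  0.014]
desk z -0.0005584967120733086
```

View pics/crop.png

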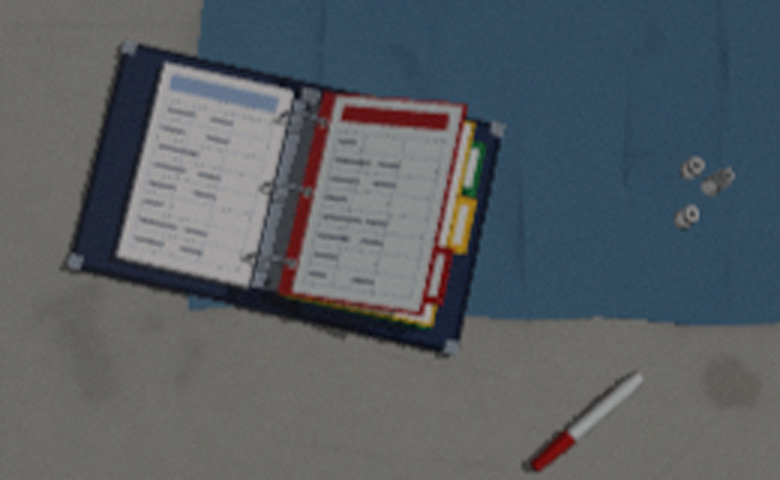

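Request:
jog_arm(motion=[[0,0,0,0.156,1],[0,0,0,0.155,1],[0,0,0,0.155,1],[0,0,0,0,1]], newtons=20)

```text
clock: 0.6
eef_pos: [0.1619, -0.6292, 0.1998]
ee_rot: [-0.0, 0.994, -0.106, -0.0]
force: [-0.5, -0.0, -0.4]
gripper_width: 0.0122
grasp_force: 0.0
```

```bash
cat > b.py <<'E'
from h import *
import sys
yaw=-0.2146;O=np.array([.5768,-.0872,0]);B=R.from_euler("z",yaw).as_matrix()
def where():
    s=bot.get_state();q=s["ee_rot"];T=R.from_quat(np.r_[q[1:],q[0]]).as_matrix()
    b=B.T@(np.array(s["eef_pos"])-O)
    return s,b*1e3,T
if __name__=="__main__":
    s,b,T=where()
    print("t",s["clock"],"binder mm",b.round(1),"toolx yaw-binder",round(np.arctan2(T[1,0],T[0,0])-yaw,3),"F",(B.T@s["force"]).round(2),s["gripper_width"])
    if len(sys.argv)>1:
        g=np.array(sys.argv[1:4],float);print("shift tool",(T.T@B@(g-b)).round(1))
E
python3 b.py -62 -215 200
```

```text
t 0.6 binder mm [-289.9 -617.9  199.8] toolx yaw-binder 0.002 F [-0.47 -0.11 -0.43] 0.012197803220529348
shift tool [ 2.288e+02 -4.024e+02 -1.000e-01]
```

Request:
jog_arm(motion=[[29,-50,0,0,1],[29,-50,0,0,1],[29,-50,0,0,1],[29,-50,0,0,1],[29,-50,0,0,1]])

```text
clock: 1.23
eef_pos: [0.3578, -0.4145, 0.2004]
ee_rot: [0.0, 0.994, -0.105, 0.0]
force: [0.7, -0.8, -0.7]
gripper_width: 0.0001
grasp_force: 0.0
```

Request:
jog_arm(motion=[[29,-51,0,0,1],[29,-51,0,0,1],[26,-50,0,0,1],[0,0,0,0,1]])

```text
clock: 1.72
eef_pos: [0.4744, -0.2803, 0.2002]
ee_rot: [-0.001, 0.995, -0.101, 0.001]
force: [-0.3, -0.8, -0.2]
gripper_width: 0.0006
grasp_force: 0.0
```

```bash
python3 b.py -62 -205 85; python3 - <<'E'
from h import *
p,d=eyes.snapshot("wrist");cv2.imwrite("pics/w1.png",p[:,:,::-1])
E
```

```text
t 1.725 binder mm [ -59.  -210.5  200.2] toolx yaw-binder 0.013 F [-0.13 -0.87 -0.22] 0.0005725362954921877
shift tool [ -3.1  -5.3 115.2]
```

View pics/w1.png

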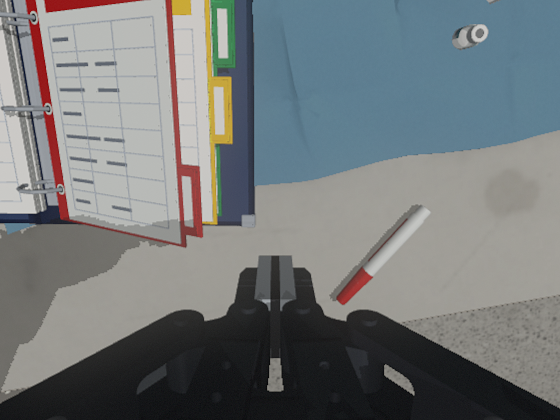

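The wrist view shows the red tab at about (192,200), with its outer edge at col 200. The yellow tab is at (222,110) and the green tab at (225,30). The closed fingers are at (275,275), to the right of the red tab.

```bash
cat > wl.py <<'E'
from b import *
p,d=eyes.snapshot("wrist");P=((cloud("wrist",d)-O)@B)*1e3
h=cv2.cvtColor(p,cv2.COLOR_RGB2HSV);k=(h[...,1]>130)&(h[...,2]>60)&(d>0)
for n,m in (("red",((h[...,0]<6)|(h[...,0]>172))),("yel",(h[...,0]>20)&(h[...,0]<32)),("grn",(h[...,0]>45)&(h[...,0]<85))):
    q=P[k&m];q=q[(abs(q[:,0])<110)&(abs(q[:,1])<200)&(q[:,2]>15)]
    if len(q)<20: print(n,len(q));continue
    r=np.hypot(q[:,1],q[:,2]-35);o=q[r>165];print(n,len(q),"tab",len(o), *(x for x in ((np.median(o,0).round(1),o.min(0).round(1),o.max(0).round(1)) if len(o) else ())))
    off=dict(red=0,yel=-5.5,grn=-11)[n];s=r>60
    a=np.arctan2(q[s,2]-35,-q[s,1]);print("  theta",np.percentile(a-off/r[s],[10,50,90]).round(3))
E
python3 wl.py
```

```text
red 3996 tab 674 [ -60.5 -156.1  112.3] [ -90.3 -159.9  106.8] [ -36.9 -147.7  114.8]
  theta [0.452 0.458 0.47 ]
yel 1856 tab 639 [   0.6 -173.2   53.9] [ -28.2 -177.    50.8] [  24.7 -164.2   56.8]
  theta [0.133 0.141 0.15 ]
grn 529 tab 386 [  64.8 -174.7   28.3] [  33.8 -177.8   25.8] [  84.3 -165.1   30.7]
  theta [0.017 0.025 0.032]
```

Request:
jog_arm(motion=[[-3,0,54,0,1],[0,0,53,0,1],[0,-10,0,0,1],[0,-10,0,0,1],[0,0,0,0,1]])

```text
clock: 2.45
eef_pos: [0.4744, -0.2649, 0.0957]
ee_rot: [0.001, 0.994, -0.106, 0.002]
force: [0.6, 0.4, 1.0]
gripper_width: -0.0002
grasp_force: 0.0
```

```bash
python3 b.py -62 -175 95
```

```text
t 2.45 binder mm [ -62.2 -195.5   95.7] toolx yaw-binder 0.002 F [0.54 0.55 0.97] -0.00020108583122183568
shift tool [  0.2 -20.5   0.7]
```

Request:
jog_arm(motion=[[0,-14,0,0,1],[0,-12,0,0,1],[0,-7,-11,0,1],[0,-7,-12,0,1],[0,0,0,0,1]])

```text
clock: 3.08
eef_pos: [0.4822, -0.226, 0.1178]
ee_rot: [0.0, 0.994, -0.106, 0.001]
force: [0.4, 0.1, 0.5]
gripper_width: 0.0
grasp_force: 0.0
```

```bash
python3 b.py; python3 wl.py
```

```text
t 3.075 binder mm [ -62.9 -155.7  117.8] toolx yaw-binder 0.001 F [0.4  0.15 0.49] 4.537584783827642e-05
red 5900 tab 922 [ -50.8 -154.4  111.8] [ -71.2 -197.6  107.1] [ -36.5 -143.3  208.5]
  theta [0.453 0.46  0.467]
yel 2482 tab 1053 [   0.8 -171.1   53.5] [ -28.3 -174.9   51.1] [  24.9 -163.9   55.9]
  theta [0.131 0.139 0.147]
grn 343 tab 323 [  52.1 -173.    27.6] [  33.9 -175.6   24.9] [  65.1 -166.7   30.2]
  theta [0.014 0.021 0.028]
```

Request:
jog_arm(motion=[[0,22,-4,0,1],[0,22,0,0,1],[0,0,40,0,1],[0,0,0,0,1]])

```text
clock: 3.62
eef_pos: [0.4688, -0.2686, 0.0777]
ee_rot: [-0.001, 0.994, -0.108, -0.003]
force: [-0.3, -0.0, 0.5]
gripper_width: 0.0001
grasp_force: 0.0
```

Request:
jog_arm(motion=[[0,-14,0,0,1],[0,-10,0,0,1],[0,-5,0,0,1],[0,-3,0,0,1],[0,0,0,0,1]])

```text
clock: 4.25
eef_pos: [0.4786, -0.2378, 0.0805]
ee_rot: [0.0, 0.994, -0.107, 0.0]
force: [0.4, -0.1, -0.6]
gripper_width: 0.0
grasp_force: 0.0
```

```bash
python3 b.py; python3 wl.py
```

```text
t 4.25 binder mm [ -63.9 -168.    80.5] toolx yaw-binder 0.001 F [ 0.37 -0.01 -0.59] 1.758853181975819e-05
red 5683 tab 1212 [ -47.7 -153.6  112.3] [ -83.4 -157.6  108.4] [ -36.1 -135.7  162.2]
  theta [0.458 0.464 0.472]
yel 3654 tab 1500 [   1.4 -170.7   54.1] [ -57.6 -174.6   51. ] [  25.6 -160.3  124.4]
  theta [0.136 0.143 0.15 ]
grn 258 tab 201 [  47. -174.   28.] [  34.4 -175.2   25.7] [  56.3 -170.2   30.2]
  theta [0.016 0.023 0.03 ]
```

Request:
jog_arm(motion=[[0,-4,0,0,1],[0,-4,0,0,1],[0,-4,-2,0,1],[0,-4,-4,0,1],[0,0,0,0,1]])

```text
clock: 4.92
eef_pos: [0.4803, -0.2288, 0.0877]
ee_rot: [0.004, 0.994, -0.109, 0.0]
force: [-6.9, -13.8, 8.2]
gripper_width: -0.0004
grasp_force: 7.2
```

```bash
python3 b.py; python3 wl.py
```

```text
t 4.925 binder mm [ -64.1 -158.9   87.7] toolx yaw-binder -0.004 F [ -3.78 -14.92   8.2 ] -0.00035915909141650176
red 6295 tab 1008 [ -44.9 -149.4  120. ] [ -60.3 -153.2  115.4] [ -36.  -127.   166.9]
  theta [0.509 0.516 0.523]
yel 3391 tab 1357 [   1.  -170.6   54.2] [ -54.3 -174.4   51.7] [  25.6 -156.6  122.4]
  theta [0.136 0.144 0.151]
grn 109 tab 108 [  47.6 -174.1   27.9] [  34.6 -174.9   26. ] [  57.7 -166.2   30.4]
  theta [0.018 0.022 0.03 ]
```

Request:
jog_arm(motion=[[0,-1,-12,0,1],[0,-5,-12,0,1],[0,-6,-11,0,1],[0,-8,-11,0,1],[0,0,0,0,1]])

```text
clock: 5.6
eef_pos: [0.4871, -0.2015, 0.1333]
ee_rot: [0.0, 0.994, -0.106, 0.001]
force: [0.1, 0.1, -0.8]
gripper_width: 0.0004
grasp_force: 0.0
```

```bash
python3 b.py; python3 wl.py
```

```text
t 5.6 binder mm [ -63.3 -130.8  133.3] toolx yaw-binder 0.003 F [ 0.08  0.09 -0.83] 0.00043775177153256413
red 5333 tab 1081 [ -53.2 -144.   129.8] [ -77.  -147.7  124.8] [ -36.5 -131.3  170.8]
  theta [0.573 0.58  0.587]
yel 2385 tab 922 [   0.2 -171.2   53.5] [ -28.4 -175.    50.4] [  25.  -164.1   56.4]
  theta [0.132 0.139 0.146]
grn 34 tab 34 [  59.8 -173.5   27.5] [  37.7 -175.9   24.7] [  68.  -170.6   29.3]
  theta [0.012 0.02  0.027]
```

Request:
jog_arm(motion=[[0,20,-4,0,1],[0,25,0,0,1],[0,0,44,0,1],[0,-6,0,0,1],[0,-12,0,0,1]])

```text
clock: 6.28
eef_pos: [0.4807, -0.2285, 0.0927]
ee_rot: [-0.0, 0.994, -0.107, 0.0]
force: [-0.0, -0.3, 0.6]
gripper_width: 0.0001
grasp_force: 0.0
```

Request:
jog_arm(motion=[[0,-10,0,0,1],[0,-8,-3,0,1],[0,-7,-6,0,1],[0,-7,-6,0,1],[0,-7,-6,0,1]])

```text
clock: 6.9
eef_pos: [0.4861, -0.2058, 0.1195]
ee_rot: [0.009, 0.994, -0.111, 0.001]
force: [-19.8, -30.0, 33.0]
gripper_width: -0.0001
grasp_force: 22.3
```

```bash
python3 b.py; python3 wl.py
```

```text
t 6.9 binder mm [ -63.4 -135.2  119.5] toolx yaw-binder -0.008 F [-13.01 -33.51  33.04] -0.00012920907977935988
red 3907 tab 823 [ -47.6 -120.4  158.4] [ -66.6 -124.   152.8] [ -36.1 -104.   196.1]
  theta [0.788 0.796 0.803]
yel 2715 tab 998 [   0.2 -169.6   55.3] [ -54.  -180.1   15. ] [  25.8 -128.   156.5]
  theta [0.143 0.15  0.158]
grn 6
```

Request:
jog_arm(motion=[[0,0,-6,0,1],[0,-6,-8,0,1],[0,-8,-7,0,1],[0,-9,-7,0,1],[0,0,0,0,1]])

```text
clock: 7.58
eef_pos: [0.4958, -0.171, 0.1461]
ee_rot: [0.003, 0.994, -0.107, 0.004]
force: [-3.9, -7.2, 12.2]
gripper_width: -0.0004
grasp_force: 5.8
```

```bash
python3 b.py; python3 wl.py
```

```text
t 7.575 binder mm [-61.3 -99.1 146.1] toolx yaw-binder 0.0 F [-2.27 -7.9  12.2 ] -0.0004157814388847169
red 1996 tab 670 [-50.5 -84.2 186.3] [-70.1 -87.  180.2] [-36.1 -79.2 218.6]
  theta [1.053 1.06  1.068]
yel 2328 tab 793 [   0.6 -170.6   54. ] [ -27.8 -174.7   51.3] [  25.9 -163.9   56.4]
  theta [0.135 0.142 0.15 ]
grn 7
```

Request:
jog_arm(motion=[[0,-11,-5,0,1],[0,-12,-4,0,1],[0,-12,-3,0,1],[0,-12,-3,0,1],[0,-12,-2,0,1]])

```text
clock: 8.25
eef_pos: [0.5061, -0.1096, 0.1583]
ee_rot: [-0.0, 0.994, -0.107, -0.0]
force: [-0.5, -0.2, 0.1]
gripper_width: -0.0004
grasp_force: 0.4
```

Request:
jog_arm(motion=[[0,-12,-1,0,1],[0,-12,0,0,1],[0,-12,0,0,1],[0,-12,0,0,1],[0,-12,2,0,1]])

```text
clock: 8.88
eef_pos: [0.5189, -0.0514, 0.1572]
ee_rot: [0.0, 0.994, -0.107, -0.0]
force: [-0.9, -0.4, -0.1]
gripper_width: -0.0002
grasp_force: 0.3
```

```bash
python3 b.py; python3 wl.py
```

```text
t 8.875 binder mm [-64.2  22.7 157.2] toolx yaw-binder 0.0 F [-0.79 -0.56 -0.12] -0.00018657036172078155
red 2789 tab 1041 [-48.8  40.1 204.6] [-70.6  36.8 195.6] [-36.6  42.7 232.7]
  theta [1.797 1.806 1.813]
yel 6172 tab 655 [   1.  -168.3   54. ] [ -53.4 -180.    15. ] [  72.5 -163.9   56.6]
  theta [0.136 0.145 0.152]
grn 27 tab 27 [  53.  -172.3   27.5] [  34.8 -173.2   26.2] [  71.4 -171.    29.5]
  theta [0.014 0.02  0.024]
```

Request:
jog_arm(motion=[[0,-16,4,0,1],[0,-16,5,0,1],[0,-16,9,0,1],[0,-16,11,0,1],[0,-14,14,0,1]])

```text
clock: 9.55
eef_pos: [0.5357, 0.0253, 0.1134]
ee_rot: [-0.0, 0.994, -0.107, 0.0]
force: [0.6, 0.6, 0.5]
gripper_width: -0.0002
grasp_force: 0.2
```

Request:
jog_arm(motion=[[0,-10,15,0,1],[0,-8,15,0,1],[0,-6,14,0,1],[0,-4,14,0,1],[0,0,0,0,1]])

```text
clock: 10.18
eef_pos: [0.5404, 0.0514, 0.0549]
ee_rot: [0.0, 0.994, -0.107, -0.001]
force: [0.3, -0.1, -0.7]
gripper_width: -0.0001
grasp_force: 0.0
```

```bash
python3 b.py; python3 wl.py
```

```text
t 10.175 binder mm [-65.1 127.6  54.9] toolx yaw-binder 0.001 F [ 0.27 -0.06 -0.7 ] -0.00010754190620595974
red 10691 tab 1861 [-50.8 162.4  94.2] [-76.5 141.1  90. ] [-35.9 166.7 133.8]
  theta [2.786 2.793 2.8  ]
yel 3887 tab 0Traceback (most recent call last):
  File "wl.py", line 9, in <module>
    a=np.arctan2(q[s,2]-35,-q[s,1]);print("  theta",np.percentile(a-off/r[s],[10,50,90]).round(3))
                                                    ~~~~~~~~~~~~~^^^^^^^^^^^^^^^^^^^^^^^
    return _quantile_unchecked(
        a, q, axis, out, overwrite_input, method, keepdims, weights)
    return _ureduce(a,
                    func=_quantile_ureduce_func,
    ...<5 lines>...
                    overwrite_input=overwrite_input,
                    method=method)
    r = func(a, **kwargs)
    result = _quantile(arr,
                       quantiles=q,
    ...<2 lines>...
                       out=out,
                       weights=wgt)
    slices_having_nans = np.isnan(arr[-1, ...])
                                  ~~~^^^^^^^^^
IndexError: index -1 is out of bounds for axis 0 with size 0
```

```bash
python3 - <<'E'
from b import *
p,d=eyes.snapshot("wrist");cv2.imwrite("pics/w2.png",p[:,:,::-1]);print(where()[1])
E
```

```text
[-63.99475081 127.54779377  56.24408335]
```

View pics/w2.png

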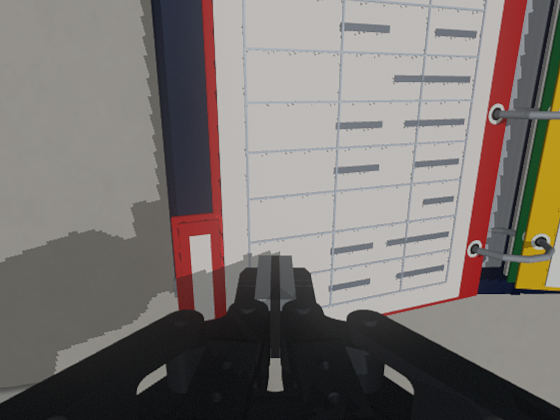

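The fingertip at (275,265) appears above the red leaf's white panel, with the red tab at (200,260). The numbers don't agree with that, so I'm measuring again.

```bash
sed -i 's/s=r>60/s=(r>60)\&(abs(q[:,2]-35)<175)\n    if s.sum()<9: continue/' wl.py; python3 wl.py; python3 - <<'E'
from b import *
p,d=eyes.snapshot("top");P=((cloud("top",d)-O)@B)*1e3
for x in (-80,-20,0,50,90):
  for y in (60,100,140):
    m=(abs(P[...,0]-x)<6)&(abs(P[...,1]-y)<6);print(x,y,np.median(P[m][:,2]).round(1) if m.any() else None,end="; ")
p,d=eyes.snapshot("wrist");P=((cloud("wrist",d)-O)@B)*1e3
print()
for v,u in ((100,300),(100,400),(200,300),(250,320),(250,200),(265,262),(275,285)): print(u,v,d[v,u],P[v,u].round(0))
E
```

```text
red 10563 tab 1807 [-51.2 162.6  93.8] [-77.3 141.2  89.2] [-36.3 166.9 134. ]
  theta [2.789 2.796 2.803]
yel 4186 tab 0
grn 1868 tab 0
-80 60 57.9; -80 100 491.4; -80 140 466.4; -20 60 59.5; -20 100 417.6; -20 140 None; 0 60 59.2; 0 100 71.8; 0 140 None; 50 60 58.4; 50 100 72.1; 50 140 None; 90 60 59.0; 90 100 72.9; 90 140 86.2; 
300 100 0.14543349 [  6. 117.  79.]
400 100 0.16115865 [ 6. 73. 63.]
300 200 0.15843716 [-34. 116.  78.]
320 250 0.16867068 [-59. 107.  74.]
200 250 0.14986528 [-51. 157.  92.]
262 265 0.14287776 [-54. 132. 100.]
285 275 0.13317356 [-53. 123. 110.]
```

```bash
python3 - <<'E'
from b import *
p,d=eyes.snapshot("wrist");P=((cloud("wrist",d)-O)@B)*1e3
for v in range(240,304,4): print(v,[(tuple(P[v,u].round(0).astype(int)),tuple(p[v,u])) for u in (245,264,284)])
print(where()[1], ((cam("wrist")[1]-O)@B*1e3).round(1))
c=cv2.resize(p[220:320,220:330],None,fx=6,fy=6,interpolation=cv2.INTER_NEAREST);cv2.imwrite("pics/w3.png",c[:,:,::-1])
E
```

```text
240 [((np.int64(-49), np.int64(139), np.int64(86)), (np.uint8(187), np.uint8(183), np.uint8(181))), ((np.int64(-50), np.int64(132), np.int64(84)), (np.uint8(169), np.uint8(167), np.uint8(167))), ((np.int64(-52), np.int64(123), np.int64(79)), (np.uint8(180), np.uint8(180), np.uint8(179)))]
244 [((np.int64(-51), np.int64(139), np.int64(86)), (np.uint8(187), np.uint8(184), np.uint8(181))), ((np.int64(-52), np.int64(132), np.int64(84)), (np.uint8(177), np.uint8(175), np.uint8(172))), ((np.int64(-53), np.int64(123), np.int64(81)), (np.uint8(188), np.uint8(185), np.uint8(182)))]
248 [((np.int64(-53), np.int64(139), np.int64(86)), (np.uint8(186), np.uint8(184), np.uint8(181))), ((np.int64(-54), np.int64(132), np.int64(83)), (np.uint8(187), np.uint8(184), np.uint8(181))), ((np.int64(-55), np.int64(123), np.int64(80)), (np.uint8(187), np.uint8(184), np.uint8(181)))]
252 [((np.int64(-54), np.int64(139), np.int64(86)), (np.uint8(187), np.uint8(184), np.uint8(181))), ((np.int64(-56), np.int64(132), np.int64(83)), (np.uint8(168), np.uint8(166), np.uint8(164))), ((np.int64(-57), np.int64(123), np.
[... 2831 characters left out ...]
24), np.int64(121)), (np.uint8(74), np.uint8(75), np.uint8(76)))]
296 [((np.int64(-57), np.int64(137), np.int64(117)), (np.uint8(38), np.uint8(35), np.uint8(35))), ((np.int64(-53), np.int64(131), np.int64(123)), (np.uint8(79), np.uint8(81), np.uint8(83))), ((np.int64(-53), np.int64(124), np.int64(124)), (np.uint8(71), np.uint8(73), np.uint8(74)))]
300 [((np.int64(-52), np.int64(136), np.int64(127)), (np.uint8(37), np.uint8(35), np.uint8(36))), ((np.int64(-54), np.int64(130), np.int64(125)), (np.uint8(143), np.uint8(149), np.uint8(151))), ((np.int64(-54), np.int64(124), np.int64(125)), (np.uint8(100), np.uint8(103), np.uint8(105)))]
[-63.67103253 127.67021668  56.83022856] [  8.6 127.2 230.2]
```

View pics/w3.png

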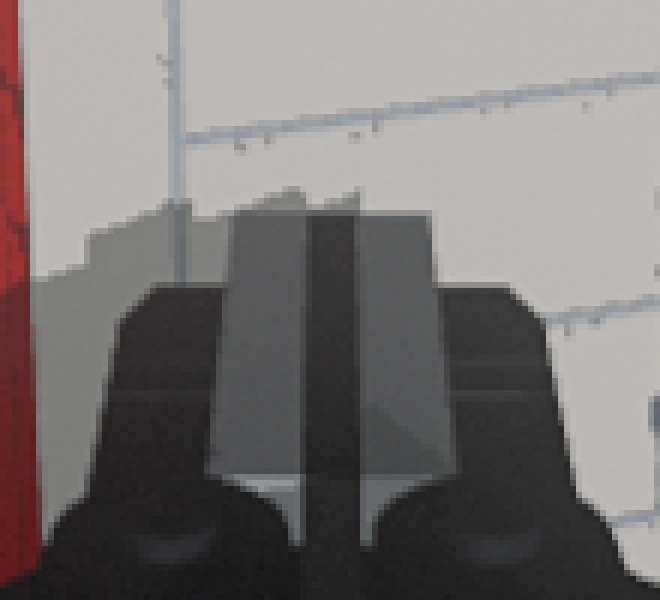

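The crop shows the closed pads ending at about crop (330,215), just above the leaf, so the visible fingertip is about 33 mm higher than the TCP reading. I'll check this by pressing down a little.

Request:
jog_arm(motion=[[0,0,5,0,1],[0,0,5,0,1],[0,0,0,0,1]])

```text
clock: 10.85
eef_pos: [0.5409, 0.0512, 0.0457]
ee_rot: [0.0, 0.994, -0.107, -0.001]
force: [0.3, -1.0, -0.1]
gripper_width: -0.0001
grasp_force: 0.0
```

```bash
python3 b.py; python3 wl.py | head -2; python3 - <<'E'
from b import *
p,d=eyes.snapshot("scene");c=cv2.resize(p[150:290,200:340],None,fx=4,fy=4,interpolation=cv2.INTER_CUBIC);cv2.imwrite("pics/s2.png",c[:,:,::-1])
E
```

```text
t 10.85 binder mm [-64.6 127.6  45.7] toolx yaw-binder 0.0 F [ 0.51 -0.89 -0.07] -0.00013614992439122786
red 11473 tab 1808 [-51.  165.4  85. ] [-77.4 144.4  80.9] [-36.3 169.5 123.3]
  theta [2.843 2.85  2.857]
```

View pics/s2.png

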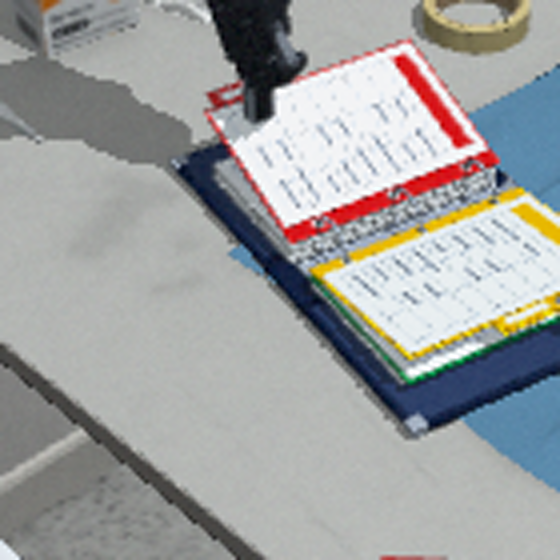

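Pressing down 10 mm did turn the leaf, from 2.79 to 2.85. So the effective fingertip is about 29 mm above the reported TCP, and the scene view shows the finger on the white panel. I'll keep going down, watching force and angle.

Request:
jog_arm(motion=[[0,-2,9,0,1],[0,-1,9,0,1],[0,0,7,0,1],[0,0,5,0,1],[0,0,0,0,1]])

```text
clock: 11.58
eef_pos: [0.5416, 0.0542, 0.0157]
ee_rot: [0.0, 0.994, -0.107, -0.001]
force: [0.2, -0.3, -0.1]
gripper_width: -0.0001
grasp_force: 0.0
```

```bash
python3 b.py; python3 wl.py | head -2
```

```text
t 11.575 binder mm [-64.5 130.6  15.7] toolx yaw-binder 0.0 F [ 0.26 -0.2  -0.08] -0.00012152194796120074
red 12160 tab 1684 [-52.6 172.4  47.6] [-82.7 157.9  44.5] [-36.4 176.7  93.6]
  theta [3.063 3.07  3.076]
```

Request:
jog_arm(motion=[[0,0,4,0,1],[0,0,4,0,1],[0,0,3,0,1],[0,0,0,0,1]])

```text
clock: 12.12
eef_pos: [0.5421, 0.0543, 0.006]
ee_rot: [0.0, 0.994, -0.107, 0.0]
force: [-2.8, -0.4, 7.7]
gripper_width: 0.0001
grasp_force: 4.1
```

```bash
python3 b.py; python3 wl.py | head -2
```

```text
t 12.125 binder mm [-64.  130.9   6. ] toolx yaw-binder 0.0 F [-2.64 -1.02  7.74] 9.110525811758479e-05
red 10768 tab 1591 [-52.6 172.8  36.2] [-83.3 158.3  33.7] [-36.7 176.7  83.4]
  theta [-3.139  3.134  3.14 ]
```

Request:
jog_arm(motion=[[0,0,-40,0,1],[0,0,-40,0,1],[13,58,0,0,1],[13,58,0,0,1],[13,58,0,0,1]])

```text
clock: 12.8
eef_pos: [0.543, -0.1257, 0.0854]
ee_rot: [0.0, 0.994, -0.107, 0.0]
force: [0.7, 0.2, -0.3]
gripper_width: -0.0002
grasp_force: 0.0
```

Request:
jog_arm(motion=[[13,58,0,0,1],[12,58,0,0,1],[0,48,0,0,1],[0,0,0,0,1]])

```text
clock: 13.3
eef_pos: [0.5303, -0.2953, 0.0848]
ee_rot: [0.001, 0.994, -0.111, -0.001]
force: [0.2, 1.3, -0.5]
gripper_width: 0.0
grasp_force: 0.0
```

```bash
python3 b.py 0 -208 6; python3 wl.py
```

```text
t 13.3 binder mm [  -1.1 -213.2   84.8] toolx yaw-binder -0.008 F [-0.04  1.27 -0.45] 1.1976450452341999e-05
shift tool [ 1.2 -5.4 78.7]
red 0
yel 8566 tab 998 [   1.5 -167.6   54.3] [ -27.6 -183.8   52.2] [  26.3 -163.8  182.1]
  theta [0.143 0.156 0.177]
grn 1445 tab 859 [  63.2 -168.2   28.4] [  35.1 -171.1   25.4] [  87.6 -164.9   31.3]
  theta [0.019 0.026 0.034]
```

Request:
jog_arm(motion=[[1,0,40,0,1],[0,0,39,0,1],[0,-6,0,0,1],[0,-6,0,0,1],[0,0,0,0,1]])

```text
clock: 13.98
eef_pos: [0.5381, -0.277, 0.0082]
ee_rot: [0.0, 0.994, -0.106, 0.002]
force: [-0.5, 0.7, 0.1]
gripper_width: -0.0002
grasp_force: 0.0
```

```bash
python3 b.py; python3 wl.py
```

```text
t 13.975 binder mm [   2.6 -193.7    8.2] toolx yaw-binder 0.003 F [-0.63  0.54  0.09] -0.00017837225412343
red 0
yel 12642 tab 1751 [  12.8 -171.5   54.1] [  -9.5 -178.7   51.5] [  26.1 -163.9   84.6]
  theta [0.137 0.147 0.157]
grn 2752 tab 2193 [  65.8 -172.6   28.2] [  33.7 -176.    25.6] [  87.5 -164.9   30.9]
  theta [0.017 0.024 0.031]
```

Request:
jog_arm(motion=[[0,-4,0,0,1],[0,-3,0,0,1],[0,-3,0,0,1],[0,0,0,0,1]])

```text
clock: 14.52
eef_pos: [0.538, -0.2705, 0.0066]
ee_rot: [0.001, 0.994, -0.108, 0.0]
force: [-0.9, -3.5, 0.3]
gripper_width: 0.0
grasp_force: 2.5
```

Request:
jog_arm(motion=[[0,-3,0,0,1],[0,-1,-4,0,1],[0,-1,-5,0,1],[0,-1,-5,0,1],[0,0,0,0,1]])

```text
clock: 15.15
eef_pos: [0.5386, -0.2682, 0.0213]
ee_rot: [0.003, 0.994, -0.109, 0.0]
force: [-3.0, -11.3, 3.1]
gripper_width: 0.0003
grasp_force: 6.0
```

```bash
python3 b.py; python3 wl.py
```

```text
t 15.15 binder mm [   1.2 -185.    21.3] toolx yaw-binder -0.003 F [ -0.51 -11.64   3.05] 0.0003471228723498868
red 0
yel 13423 tab 1469 [  15.7 -168.2   68.4] [  -7.6 -172.2   65.1] [  26.2 -161.7   99.9]
  theta [0.222 0.234 0.245]
grn 2348 tab 1963 [  63.7 -171.7   28.3] [  34.1 -175.2   25.6] [  87.6 -164.9   30.7]
  theta [0.017 0.025 0.031]
```

Request:
jog_arm(motion=[[0,-2,-8,0,1],[0,-2,-8,0,1],[0,-3,-8,0,1],[0,-3,-8,0,1],[0,0,0,0,1]])

```text
clock: 15.82
eef_pos: [0.5407, -0.2588, 0.0539]
ee_rot: [0.003, 0.994, -0.109, 0.001]
force: [-4.0, -11.8, 5.6]
gripper_width: -0.0003
grasp_force: 6.4
```

```bash
python3 b.py; python3 wl.py
```

```text
t 15.825 binder mm [   1.3 -175.4   53.9] toolx yaw-binder -0.003 F [ -1.4  -12.43   5.64] -0.00025802204687075175
red 0
yel 13416 tab 1408 [  15.2 -158.7  100.5] [  -7.8 -162.7   95.9] [  26.4 -120.7  161.7]
  theta [0.417 0.43  0.444]
grn 1713 tab 1228 [  65.3 -171.8   28.3] [   7.4 -175.1   24.9] [  87.6 -163.1   93.4]
  theta [0.017 0.024 0.03 ]
```

Request:
jog_arm(motion=[[0,-5,-11,0,1],[0,-6,-11,0,1],[0,-7,-10,0,1],[0,-8,-10,0,1],[0,0,0,0,1]])

```text
clock: 16.5
eef_pos: [0.5475, -0.2332, 0.0971]
ee_rot: [0.004, 0.994, -0.109, 0.002]
force: [-2.6, -11.3, 7.8]
gripper_width: -0.0002
grasp_force: 5.8
```

```bash
python3 b.py; python3 wl.py
```

```text
t 16.5 binder mm [   2.5 -148.9   97.1] toolx yaw-binder -0.003 F [ -0.1  -11.61   7.83] -0.00016587441070005759
red 3900 tab 0
yel 10772 tab 1201 [  15.3 -132.2  144.9] [  -6.  -136.1  139.5] [  26.3 -103.8  192.5]
  theta [0.719 0.731 0.748]
grn 1133 tab 535 [  75.6 -172.1   27.9] [  34.3 -175.    25.2] [  87.3 -164.9   31. ]
  theta [0.015 0.022 0.03 ]
```

Request:
jog_arm(motion=[[0,-11,-12,0,1],[0,-12,-11,0,1],[0,-13,-10,0,1],[0,-14,-8,0,1],[0,-14,-6,0,1]])

```text
clock: 17.18
eef_pos: [0.561, -0.1629, 0.1414]
ee_rot: [-0.0, 0.994, -0.106, -0.0]
force: [1.1, -0.6, -0.3]
gripper_width: 0.0002
grasp_force: 0.5
```

```bash
python3 b.py; python3 wl.py
```

```text
t 17.175 binder mm [  0.6 -77.4 141.4] toolx yaw-binder 0.001 F [ 1.23 -0.38 -0.26] 0.00023794580135435753
red 7498 tab 9 [  12.6 -126.   244.9] [  11.8 -126.6  243.4] [  13.  -124.8  245.7]
  theta [3.093 3.111 3.128]
yel 3171 tab 837 [ 13.7 -59.5 198.3] [ -3.1 -62.5 190.5] [ 26.5 -55.1 219. ]
  theta [1.25  1.258 1.293]
grn 1560 tab 477 [  65.3 -169.1   29.2] [  35.8 -172.6   26.6] [  88.3 -164.9   31.6]
  theta [0.023 0.031 0.043]
```

Request:
jog_arm(motion=[[0,-14,-1,0,1],[0,-14,0,0,1],[0,-14,0,0,1],[0,-14,0,0,1],[0,-14,0,0,1]])

```text
clock: 17.85
eef_pos: [0.5758, -0.0952, 0.1421]
ee_rot: [-0.0, 0.994, -0.107, -0.0]
force: [-0.8, -0.7, -1.0]
gripper_width: -0.0
grasp_force: 0.3
```

Request:
jog_arm(motion=[[0,-14,0,0,1],[0,-14,3,0,1],[0,-14,4,0,1],[0,-14,5,0,1],[0,-14,7,0,1]])

```text
clock: 18.48
eef_pos: [0.5909, -0.027, 0.1228]
ee_rot: [-0.0, 0.994, -0.107, 0.0]
force: [0.4, -1.0, -0.5]
gripper_width: -0.0002
grasp_force: 0.2
```

```bash
python3 b.py; python3 wl.py
```

```text
t 18.475 binder mm [  0.9  61.8 122.8] toolx yaw-binder 0.0 F [ 0.61 -0.88 -0.5 ] -0.00022818058860610052
red 3501 tab 588 [-59.8 174.6  35.5] [-91.7  97.6  32.9] [ 11.2 179.2 203.9]
  theta [-3.139  3.131  3.14 ]
yel 11225 tab 1468 [ 16.4  91.1 182.6] [ -0.5  41.1 174.8] [ 24.8  94.8 200.1]
  theta [2.153 2.161 2.169]
grn 5126 tab 0
  theta [0.012 0.027 0.039]
```

Request:
jog_arm(motion=[[0,-12,7,0,1],[0,-12,9,0,1],[0,-12,11,0,1],[0,-11,12,0,1],[0,-8,13,0,1]])

```text
clock: 19.15
eef_pos: [0.6024, 0.0269, 0.0703]
ee_rot: [-0.0, 0.994, -0.107, -0.0]
force: [-0.8, 0.2, 1.3]
gripper_width: 0.0001
grasp_force: 0.2
```

Request:
jog_arm(motion=[[0,-7,13,0,1],[0,-5,13,0,1],[0,-4,12,0,1],[0,-2,10,0,1],[0,0,0,0,1]])

```text
clock: 19.77
eef_pos: [0.6055, 0.0434, 0.0223]
ee_rot: [0.0, 0.994, -0.107, -0.001]
force: [-0.2, 0.1, 0.5]
gripper_width: 0.0002
grasp_force: 0.0
```

```bash
python3 b.py; python3 wl.py
```

```text
t 19.775 binder mm [  0.3 133.7  22.3] toolx yaw-binder 0.0 F [-0.18  0.04  0.46] 0.00015558961177668392
red 0
yel 27495 tab 1588 [ 11.4 172.1  53.9] [-16.6 153.4  51.5] [ 26.  176.1  99.4]
  theta [3.034 3.054 3.068]
grn 1103 tab 0
  theta [2.312 2.323 2.332]
```

Request:
jog_arm(motion=[[0,0,5,0,1],[0,0,5,0,1],[0,0,4,0,1],[0,0,2,0,1],[0,0,0,0,1]])

```text
clock: 20.45
eef_pos: [0.6067, 0.0432, 0.0109]
ee_rot: [0.0, 0.994, -0.107, 0.0]
force: [-8.5, -1.3, 26.8]
gripper_width: -0.0002
grasp_force: 13.5
```

```bash
python3 b.py; python3 wl.py
```

```text
t 20.45 binder mm [  1.4 133.8  10.9] toolx yaw-binder 0.0 F [-8.   -3.05 26.79] -0.00016849776144007862
red 0
yel 26963 tab 1486 [ 11.4 172.9  41.1] [-16.9 159.2  38.7] [ 25.2 176.9  87.3]
  theta [3.113 3.13  3.143]
grn 88 tab 0
```

Both dividers are pressed flat. Next I'll lift clear and check all three.

Request:
jog_arm(motion=[[0,0,-20,0,1],[0,10,-50,0,1],[0,50,-50,0,1],[0,50,-40,0,1],[0,0,0,0,1]])

```text
clock: 21.12
eef_pos: [0.5858, -0.0629, 0.1642]
ee_rot: [0.001, 0.994, -0.111, 0.003]
force: [-0.0, 0.5, -0.6]
gripper_width: 0.0003
grasp_force: 0.0
```

```bash
python3 b.py; python3 wl.py; python3 - <<'E'
from b import *
p,d=eyes.snapshot("wrist");cv2.imwrite("pics/w9.png",p[:,:,::-1])
E
```

```text
t 21.125 binder mm [  3.6  25.6 164.2] toolx yaw-binder -0.008 F [-0.11  0.47 -0.58] 0.0002669194913253701
red 441 tab 441 [-62.1 175.2  34.7] [-93.1 165.1  32.7] [-39.7 179.3  37.1]
  theta [-3.14  -3.134  3.14 ]
yel 8401 tab 610 [ -1.  175.1  40. ] [-31.5  27.1  37.2] [ 22.1 180.1 197.8]
  theta [3.135 3.145 3.155]
grn 5036 tab 403 [  60.3 -168.4   26.2] [  33.  -172.5   23.7] [  86.1 -164.8   28.8]
  theta [0.002 0.014 0.024]
```

View pics/w9.png

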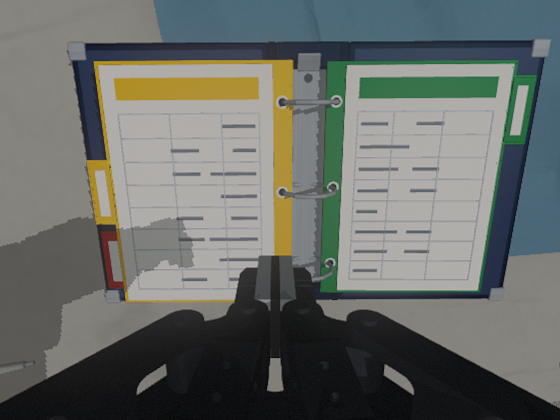

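The picture shows yellow flat on the left (tab at (102,193)) over red (tab at (113,262)), and green showing flat on the right (tab at (518,110)). The hand is clear of everything.

```bash
python3 -c "
from cell import bot
print(bot.hand_in())"
```

```text
the job is handed in; nothing more can be done
None
```

Job handed in at about 21 s of the 61 s allowed: the red and yellow dividers lie flat on the left at about 3.13 rad, green shows flat on the right at about 0.01 rad, and the hand is clear; the hand-in returned no verdict.

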